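# File the cobalt bottles under the organizer tier

### The job

Put the three cobalt bottles away in single file between the low guide rails under the acrylic organizer: the tallest goes in first, then the middle one, then the shortest, all standing upright. Push the row in gently until you feel it come up firmly against the backstop, so that the bottles touch one another and none sticks out past the tier's front edge. The organizer only stands loosely on the dresser: do not shove it along or knock anything over, and leave the other things alone.

Things in the scene. Friction and masses are not known exactly. Their poses are not given: they have to be found in the camera images.
- organizer: Clear acrylic organizer, 2 kg, standing loose (a push of 15 to 20 N slides it). Origin: on the dresser, on the lane's centre line, straight below the lowest tier's front edge. x: along the lane, inward; z up. Side walls at y = +-87 mm, x = 0 to 145 mm, 120 mm high. Backstop: aluminium block 40 mm high, face somewhere at x = 112 to 126 mm, set differently each time, not measured: feel for it.
- lane_mouth (a point): Point on the dresser, mid-lane, at organizer x = -50 mm; axes as organizer. Lane: bare dresser between two rails 8 mm high, 6 mm thick, 40 mm apart inside, straight from here to beyond the backstop; before here the rails flare, to 60 mm apart at organizer x = -73 mm. From here to organizer x = 0 there are only the low rails.
- tier_edge (a point): Middle of the lower front edge of the lowest tier, 120 mm above the organizer's origin. The tier (180 mm wide, front face 120 to 175 mm high) roofs the lane from here to organizer x = 145 mm. Two more tiers above are set back: from x = 50 mm (up to 225 mm high) and x = 90 mm (up to 265 mm high).
- tall_bottle: Tallest cobalt glass bottle with black twist cap, 0.13 kg: 90 mm high, straight round body 36 mm diameter up to 64 mm, cap 25 mm diameter above. Origin: centre of its underside; z up.
- middle_bottle: Middle cobalt bottle, same shape, 0.10 kg: 74 mm high, body 36 mm diameter up to 50 mm. Origin: centre of its underside; z up.
- short_bottle: Shortest cobalt bottle, same shape, 0.08 kg: 58 mm high, body 36 mm diameter up to 38 mm. Origin: centre of its underside; z up.
- straightener_case: Bystander: cream plastic hair straightener case lying flat, 290 (its x) x 95 x 68 mm. Origin: centre of its underside.
- ring_dish: Bystander: round steel dish, 90 mm diameter, 22 mm high. Origin: centre of its underside.
- toothpick_holder: Bystander: bamboo cup, 42 mm diameter, 65 mm high. Origin: centre of its underside.
Not all that is in view belongs to the job. What is shaped like the short_bottle but turquoise is not meant.

How it is judged (in metres and radians):
On the way, in this order (a step that is already met when the one before it is completed fails the run):
1. the tallest bottle is the first to be in the lane, upright between the rails, the other two still outside (y of tall_bottle in the frame of organizer between -0.005 and 0.005 m and angle between tall_bottle's own z axis and vertical below 0.12 rad and x of tall_bottle in the frame of organizer above -0.055 m and not (x of middle_bottle in the frame of organizer above -0.075 m and y of middle_bottle in the frame of organizer between -0.02 and 0.02 m) and not (x of short_bottle in the frame of organizer above -0.075 m and y of short_bottle in the frame of organizer between -0.02 and 0.02 m)), for 0.1 s.
2. the middle bottle is in the lane next, behind the tallest, the shortest still outside (y of tall_bottle in the frame of organizer between -0.005 and 0.005 m and angle between each of tall_bottle, middle_bottle's own z axis and vertical below 0.12 rad and y of middle_bottle in the frame of organizer between -0.005 and 0.005 m and x of middle_bottle in the frame of organizer above -0.055 m and x of tall_bottle in the frame of organizer above -0.02 m and not (x of short_bottle in the frame of organizer above -0.075 m and y of short_bottle in the frame of organizer between -0.02 and 0.02 m)), for 0.1 s.
3. with all three in file, the row is pressed against the backstop: at least 2 N between the tallest bottle and the organizer (y of tall_bottle in the frame of organizer between -0.005 and 0.005 m and angle between each of tall_bottle, middle_bottle, short_bottle's own z axis and vertical below 0.12 rad and y of middle_bottle in the frame of organizer between -0.005 and 0.005 m and y of short_bottle in the frame of organizer between -0.005 and 0.005 m and x of tall_bottle in the frame of organizer above 0.085 m and x of middle_bottle in the frame of organizer between 0.05 and 0.08 m and x of short_bottle in the frame of organizer between 0.015 and 0.044 m and horizontal distance between tall_bottle and middle_bottle below 0.039 m and horizontal distance between middle_bottle and short_bottle below 0.039 m and contact force between tall_bottle and organizer above 2 N), for 0.1 s.
At the end, for the whole second after the job is handed in: All three bottles upright (0.12 rad), at rest on the dresser in the lane within 5 mm of its centre line: tallest at the back, then middle, then shortest; neighbours' axes under 39 mm apart; the shortest's axis at least 15 mm behind the tier's front edge (y of tall_bottle in the frame of organizer between -0.005 and 0.005 m and angle between each of tall_bottle, middle_bottle, short_bottle's own z axis and vertical below 0.12 rad and y of middle_bottle in the frame of organizer between -0.005 and 0.005 m and y of short_bottle in the frame of organizer between -0.005 and 0.005 m and x of tall_bottle in the frame of organizer above 0.085 m and x of middle_bottle in the frame of organizer between 0.05 and 0.08 m and x of short_bottle in the frame of organizer between 0.015 and 0.044 m and horizontal distance between tall_bottle and middle_bottle below 0.039 m and horizontal distance between middle_bottle and short_bottle below 0.039 m and height (world z) of each of tall_bottle, middle_bottle, short_bottle below 0.004 m and linear speed of each of tall_bottle, middle_bottle, short_bottle, organizer below 0.01 m/s); the robot touches nothing.
It fails at once if the organizer is shoved more than 5 mm (distance of organizer from where it was at the start of the episode above 0.005 m).
It fails at once if a bottle is tipped over (more than 0.6 rad) (angle between any of tall_bottle, middle_bottle, short_bottle's own z axis and vertical above 0.6 rad).
It fails at once if a bystander is moved more than 15 mm (distance of any of straightener_case, ring_dish, toothpick_holder from where it was at the start of the episode above 0.015 m).
It also fails if it takes over 72 s, if anything falls off the work surface, if the arm or the gripper's body presses on something with over 40 N, if the wrist force passes 120 N, or if a joint passes its speed limit or range.

### The arm

A 6-joint arm with a two-finger parallel gripper is mounted at the origin on the work surface. World frame = base frame: x ahead of the robot, y to its left, z up, the work surface at z = 0. Lengths are in mm, angles in rad, forces in N, time in s.
With the tool pointing down it reaches from about 300 to 750 mm from the base axis. Payload 8.5 kg.
Tool frame: the origin (TCP) lies between the finger pads; the fingertips stand 14 mm ahead of it and the grasp point (between the pads) lies 5 mm behind it; z points along the fingers, y is the line along which they close (so a half turn about z gives the same grasp; the last joint's range is limited). The gripper opens to 88 mm and grips with 3 to 60 N. Pads are 18 mm wide; open, the fingers measure 123 mm over their backs; the gripper's body (75 mm by 187 mm) begins 45 mm behind the grasp point.
Start: joints at [-1.353, 0.381, 1.297, -0, 1.464, -0.215], TCP at [230.67, -499.271, 252.748] pointing down, gripper open.
Joint ranges: [-3.11, 3.11], [-0.89, 2.33], [0.22, 2.48], [-1.42, 4.56], [0.17, 2.85], [-2.88, 2.88]. Speed limits (rad/s): [2.39, 2.39, 3.14, 3.14, 3.14, 3.14].

### API

Orientations are given as [roll, pitch, yaw] about the fixed x, y, z axes, in that order (R = Rz(yaw) Ry(pitch) Rx(roll)).
In Python, from plant import r gives the robot as it stands. Calls block until the motion is done:
- r.movep(position, orientation): joint-space move of the TCP to a pose.
- r.servo_line(position, feed=150, frame=None, contact_N=None): straight line of the TCP; frame=None keeps the orientation; feed is the mean speed in mm/s. With contact_N (N) it stops when the force on the tool has changed by that much, and returns True; else False.
- r.move_joints(angles): joint-space move.
- r.ungrasp() and r.close_gripper(grip_force=None): open the fingers fully, or close them until they stop; grip_force is the grip in N (None keeps the last).
- r.dwell(seconds).
- r.inverse_kinematics(position, orientation): joint angles nearest the present ones, or None.
- r.sense(): the state.
- r.get_image(name): name is "scene" or "top" or "wrist"; returns a dict with "img" (480x640x3 uint8, red, green, blue), "mtx" (3x3 intrinsics, pixels), "extrinsics" (4x4, takes a point from world to camera coordinates). Camera axes: x right, y up, looking along -z (the intrinsics and any distortion apply to the point x, -y, -z); pixel columns grow to the right and rows downward; lengths in mm; the calibration is good to about 2 mm. The wrist camera is an equidistant fisheye: a pixel r from the principal point sees the ray r / f radians off the axis. A picture is of the moment at which its call begins. There is no depth.
A pose or a line that the arm cannot do raises r.IKError and nothing moves.
- r.job_done(): hands the job in; it is judged then, once.
The state is a dict: "clock": time; "joint_pos": joint angles; "dq": joint speeds; "effort": joint torques, N m; "eef_pos": TCP position; "tcp_rot": TCP orientation; "ft_force": force on the tool from outside, world axes, zero at the start; "ft_torque": the same for the moment, N m; "grip_width": finger opening in mm; "grip_force": force on a finger pad.
Only numpy, scipy, OpenCV 4.12 (cv2) and the standard library are available. Lean on these libraries where they do the work, as an engineer would, in place of code of your own. Each camera call takes 0.05 s, during which the arm holds its last target. There are 200 camera calls.

## Working session

There is one attempt and no reset: what is moved stays moved. The work goes in short steps, each a Python script; the robot and the scene stay as the last script left them, time stands still between calls to the robot, and variables do not carry over. Pictures are saved under pics/ and viewed, at most 10 in all, crops included, and the job is handed in when it is done.

```bash
ls; mkdir -p pics
python3 - <<'E'
from plant import r
import cv2,numpy as np,pickle
d={}
for n in("scene","top","wrist"):
    g=r.get_image(n);d[n]=g;cv2.imwrite(f"pics/{n}0.png",g["img"][:,:,::-1]);print(n,g["mtx"].tolist(),np.round(g["extrinsics"],3).tolist(),[k for k in g])
pickle.dump(d,open("d0.pkl","wb"))
s=r.sense();print(s)
E
```

```text
pics
scene [[562.5703463565532, 0.0, 327.61400611983237], [0.0, 562.5703463565532, 238.22592382436375], [0.0, 0.0, 1.0]] [[0.694, 0.72, 0.012, -410.641], [-0.544, 0.514, 0.663, 224.964], [0.471, -0.467, 0.748, -1534.598], [0.0, 0.0, 0.0, 1.0]] ['img', 'mtx', 'extrinsics']
top [[469.049749070738, 0.0, 313.29385941658165], [0.0, 469.049749070738, 237.30989253101183], [0.0, 0.0, 1.0]] [[-0.001, -0.999, -0.036, 40.337], [0.984, -0.007, 0.179, -584.551], [-0.179, -0.035, 0.983, -1017.904], [0.0, 0.0, 0.0, 1.0]] ['img', 'mtx', 'extrinsics']
wrist [[371.64829954431775, 0.0, 320.26384961133783], [0.0, 371.64829954431775, 241.6895228245175], [0.0, 0.0, 1.0]] [[0.42, -0.908, -0.002, -550.295], [0.862, 0.399, -0.313, 41.442], [0.285, 0.13, 0.95, -391.248], [0.0, 0.0, 0.0, 1.0]] ['img', 'mtx', 'extrinsics']
{'clock': 0.15, 'joint_pos': array([-1.35328423e+00,  3.81063755e-01,  1.29799075e+00, -4.16235990e-05,
        1.46360221e+00, -2.15285671e-01]), 'dq': array([ 0.00123069, -0.00160224, -0.00317618, -0.00161193, -0.0019855 ,
       -0.00145534]), 'effort': array([ 2.02783318e-03, -4.38082480e+01, -2.24614978e+01,  7.13316444e-02,
        3.43550043e-02, -8.98039957e-05]), 'eef_pos': array([ 230.63250075, -499.10775236,  252.29985576]), 'tcp_rot': array([-3.14054432e+00, -1.86885734e-04,  4.32802150e-01]), 'ft_force': array([-0.22960559,  0.3565636 , -0.17111015]), 'ft_torque': array([-0.0542183 , -0.02591624, -0.01677985]), 'grip_force': 0.0, 'grip_width': 88.2138559306112}
```

View pics/scene0.png

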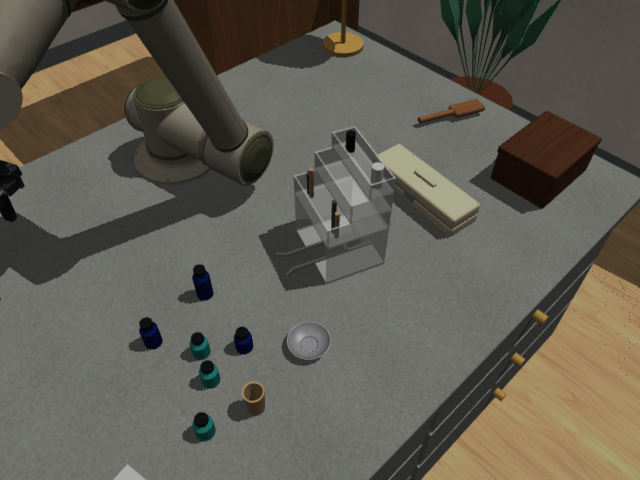

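View pics/top0.png

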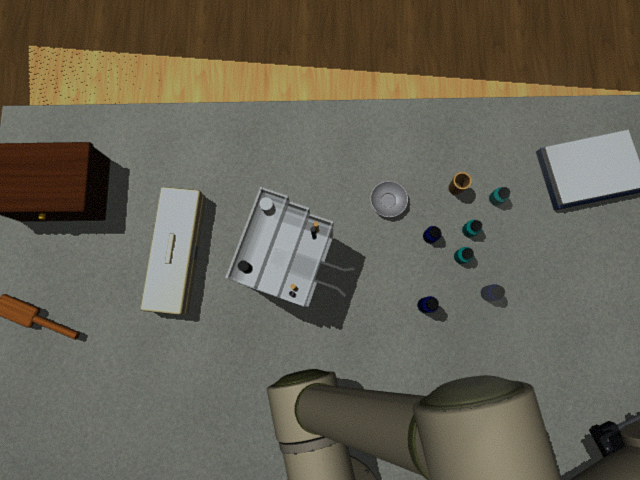

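The scene view shows the cobalt bottles at about (203,283), (151,334) and (243,341). The turquoise ones are at (200,346), (209,374) and (203,427). In the top view the cobalt bottles are at (428,305), (492,293) and (432,235), and the lane rails point right from (325,265) and (320,285).

Run:
```python
import cv2,numpy as np,pickle
d=pickle.load(open("d0.pkl","rb"))
s=d["scene"]["img"];t=d["top"]["img"]
a=cv2.resize(s[255:365,130:260],(390,330),interpolation=cv2.INTER_CUBIC)
b=cv2.resize(t[215:325,400:530],(390,330),interpolation=cv2.INTER_CUBIC)
c=cv2.resize(s[170:290,270:400],(390,270),interpolation=cv2.INTER_CUBIC)
e=cv2.resize(t[180:310,220:360],(390,270),interpolation=cv2.INTER_CUBIC)
cv2.imwrite("pics/crop0.png",np.vstack([np.hstack([a,b]),np.hstack([c,e])])[:,:,::-1])
for n in("scene","top"):
    h=cv2.cvtColor(d[n]["img"],cv2.COLOR_RGB2HSV);m=cv2.inRange(h,(112,90,20),(128,255,255))
    k,_,st,ce=cv2.connectedComponentsWithStats(m)
    for i in range(1,k):
        if st[i,4]>15:print(n,st[i],ce[i].round(1))
w=d["wrist"];E=w["extrinsics"];print("cam",-E[:3,:3].T@E[:3,3])
```

```text
scene [193 271  20  29 381] [203.1 286.6]
scene [140 322  22  27 359] [151.4 337.1]
scene [234 331  19  23 275] [243.7 343.9]
top [567 203  10   4  16] [571.9 204.1]
top [423 226  18  16  97] [430.  234.3]
top [418 296  18  17 126] [425.6 304.2]
cam [ 306.87785467 -465.0098305   383.67863412]
```

View pics/crop0.png

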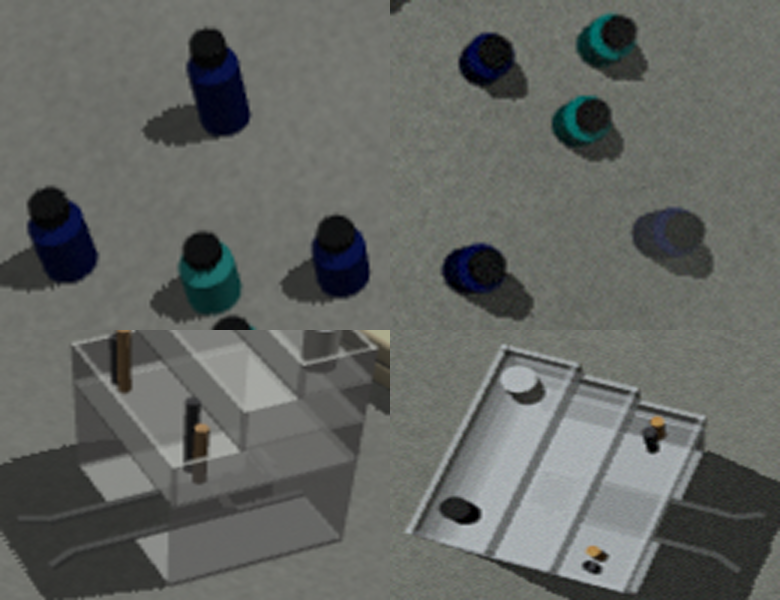

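The crop confirms that the three cobalt bottles differ in height, with the tallest nearest the robot. The middle one looks faint in the top view, at about (498,292). I'll triangulate the cap tops and get a rough lane position.

```bash
cat > h.py <<'E'
import numpy as np,cv2
def ray(g,px,fish=False):
    K,E=np.array(g["mtx"]),np.array(g["extrinsics"])
    x=(px[0]-K[0,2])/K[0,0];y=(px[1]-K[1,2])/K[1,1]
    if fish:
        t=np.hypot(x,y);k=np.sin(t)/t if t>1e-9 else 1
        v=np.array([x*k,-y*k,-np.cos(t)])
    else: v=np.array([x,-y,-1.])
    v=E[:3,:3].T@v;return -E[:3,:3].T@E[:3,3],v/np.linalg.norm(v)
def plane(g,px,z,fish=False):
    o,v=ray(g,px,fish);return o+v*(z-o[2])/v[2]
def tri(*rs):
    A=sum(np.eye(3)-np.outer(v,v) for o,v in rs);b=sum((np.eye(3)-np.outer(v,v))@o for o,v in rs)
    p=np.linalg.solve(A,b);return p,max(np.linalg.norm((np.eye(3)-np.outer(v,v))@(p-o)) for o,v in rs)
def proj(g,P,fish=False):
    K,E=np.array(g["mtx"]),np.array(g["extrinsics"]);c=E[:3,:3]@np.array(P,float)+E[:3,3];v=np.array([c[0],-c[1],-c[2]])
    if fish:
        t=np.arctan2(np.hypot(*v[:2]),v[2]);q=v[:2]/np.hypot(*v[:2])*t
    else:q=v[:2]/v[2]
    return q*K[0,0]+K[:2,2]
E
python3 - <<'E'
from h import *
import pickle
d=pickle.load(open("d0.pkl","rb"));s,t=d["scene"],d["top"]
for n,a,b in(("tall",(199.3,267.3),(433,303.3)),("mid",(146.3,321),(498.7,291.7)),("short",(242.3,330.7),(435.3,232))):
    print(n,tri(ray(s,a),ray(t,b)))
for p in((343.8,269.6),(335.9,287.4)):print("mouth",plane(t,p,8))
f=lambda x,y:((x-390)/2.786+220,(y-330)/2.077+180)
g=lambda x,y:(x/3+270,(y-330)/2.25+170)
for n,p in dict(end1=(763,514),end2=(740,570)).items():print(n,plane(t,f(*p),8))
for n,p in dict(mouthA=(95,514),endA=(20,519),mouthB=(80,551),endB=(54,565)).items():print("sc",n,plane(s,g(*p),8))
# upper front edge corners of lowest tier
for n,a,b in(("R",(73,346),(500,345)),("frontA",(172,470),(704,418)),):
    print(n,tri(ray(s,g(*a)),ray(t,f(*b))))
print("front tier ends, z=175", plane(t,f(704,418),175),plane(t,f(632,590),175), "scene",plane(s,g(74,382),175),plane(s,g(172,470),175))
E
```

```text
tall (array([ 433.45739957, -216.98702603,   94.20743501]), np.float64(0.4872977965402711))
mid (array([ 458.63359953, -362.8186548 ,   75.76284344]), np.float64(0.3695444156222634))
short (array([ 594.3543443 , -236.68299285,   59.09628134]), np.float64(0.8625868426409049))
mouth [515.39982741 -31.89930887   8.        ]
mouth [473.80266136 -12.99091683   8.        ]
end1 [517.67119751 -55.54917425   8.        ]
end2 [454.84232548 -35.40071113   8.        ]
sc mouthA [492.25856422  12.15991753   8.        ]
sc endA [457.66556926 -34.21631993   8.        ]
sc mouthB [520.4932765  -28.68330047   8.        ]
sc endB [520.40972476 -54.60715589   8.        ]
R (array([578.15777458,  38.72912096, 327.76035451]), np.float64(90.91889710390113))
frontA (array([593.9463658 ,  -5.83155265, 170.76968593]), np.float64(0.13241967752297182))
front tier ends, z=175 [593.12116255  -5.69889497 175.        ] [426.83138541  46.48846572 175.        ] scene [468.6487372   18.58778345 175.        ] [596.60210212  -8.64282548 175.        ]
```

The cap tops come out at 94, 76 and 59 mm high, against 90, 74 and 58 in the text. The organizer is near (510, 20) with a yaw of about 72.6°. Next I'll take a close wrist view of the rails from two heights, with reach checks for the planned tilted grasps.

```bash
cat >> h.py <<'E'
O=np.array([510.,20.]);YAW=np.radians(72.6)
def setlane(o,y):
    global O,YAW;O=np.array(o);YAW=y
def W(x,y,z):
    c,s=np.cos(YAW),np.sin(YAW);return [O[0]+c*x-s*y,O[1]+s*x+c*y,z]
def ori(th,yaw=None): return [np.pi,-th,YAW if yaw is None else yaw]
def tcp(P,th,yaw=None):
    "TCP for grasp point P with tilt th: 5 mm further along tool z"
    yw=YAW if yaw is None else yaw
    return [P[0]+5*np.sin(th)*np.cos(yw),P[1]+5*np.sin(th)*np.sin(yw),P[2]-5*np.cos(th)]
E
python3 - <<'E'
from h import *
import h,pickle
from plant import r
d=pickle.load(open("d0.pkl","rb"));t=d["top"]
for n,p in dict(t1=(467,252),t2=(475,225),t3=(503,192),dish=(390,198),cup=(461,180)).items():print(n,plane(t,p,{'dish':22,'cup':65}.get(n,58)).round())
th=.7
for n,P,y in(("tall",(433,-217,50),YAW),("mid",(458.6,-362.8,38),YAW),("mid-",(458.6,-362.8,38),0.),("short",(594,-237,32),-.8),("short",(594,-237,32),-.4),("lane",W(-45,0,35),YAW),("lane0",W(-10,0,35),YAW)):
    q=r.inverse_kinematics(tcp(P,th,y),ori(th,y));print(n,y,None if q is None else np.round(q,2))
for x in(-20,20):
    q=r.inverse_kinematics(W(x,0,20),ori(1.05));print("push",x,None if q is None else np.round(q,2))
D={}
for k,(x,z) in enumerate(((-140,90),(-160,150))):
    (r.movep if k==0 else lambda p,o:r.servo_line(p))(W(x,0,z),ori(0.));r.dwell(.2)
    D[k]=r.get_image("wrist");cv2.imwrite(f"pics/w{k}.png",D[k]["img"][:,:,::-1]);print(r.sense()["clock"],r.sense()["eef_pos"])
pickle.dump(D,open("dw.pkl","wb"))
E
```

```text
t1 [ 548. -306.   58.]
t2 [ 609. -327.   58.]
t3 [ 686. -395.   58.]
dish [ 684. -143.   22.]
cup [ 713. -300.   65.]
tall 1.2671090369478832 [-0.97  0.68  1.67  0.55  1.31 -0.95]
mid 1.2671090369478832 [-1.06  0.84  1.29  0.49  1.54 -0.91]
mid- 0.0 [-1.11  0.66  1.82  1.17  0.68 -0.5 ]
short -0.8 None
short -0.4 None
lane 1.2671090369478832 [-0.6   0.67  1.81  0.79  1.06 -0.83]
lane0 1.2671090369478832 [-0.52  0.67  1.81  0.83  1.03 -0.8 ]
push -20 [-0.66  0.82  1.83  1.02  1.27 -1.09]
push 20 [-0.58  0.82  1.83  1.09  1.23 -1.07]
2.1583 [ 468.14056424 -114.09868754   90.10902265]
2.9833 [ 461.95672265 -132.35187149  149.26991136]
```

View pics/w0.png

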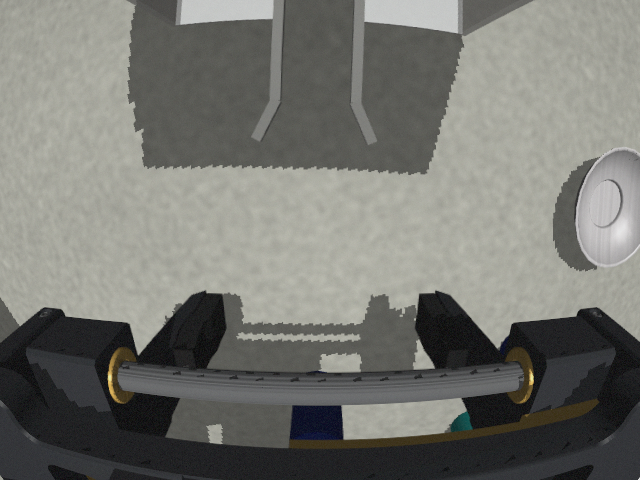

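View pics/w1.png

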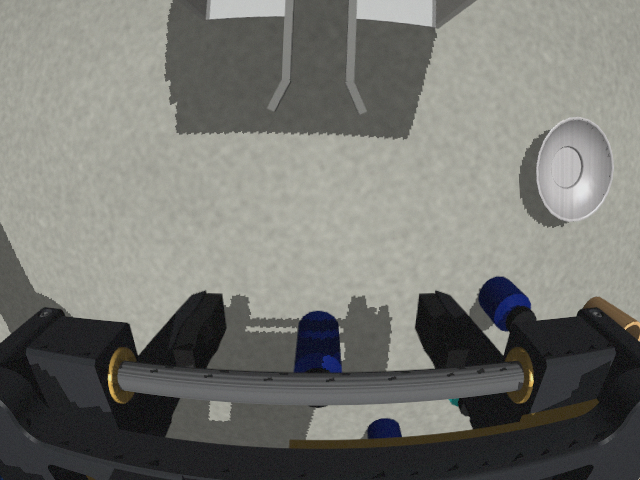

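w0 shows the two straight rails at columns of about 277 and 359, with kinks at rows of about 100 and the flare ends at (258,138) and (373,142). w1 shows the same rails from higher up. I'll extract the rail centre lines and check their height and spacing.

Run:
```python
from h import *
import pickle
D=pickle.load(open("dw.pkl","rb"))
for k,rows,sp in((0,range(30,92,2),((255,305),(335,385))),(1,range(28,74,2),((270,310),(330,372)))):
    g=D[k];I=cv2.GaussianBlur(cv2.cvtColor(g["img"],cv2.COLOR_RGB2GRAY),(3,3),0).astype(float);L=[[],[]]
    for v in rows:
        for i,(a,b) in enumerate(sp):
            row=I[v,a:b];th=(np.median(row)+np.percentile(row,95))/2;u=np.where(row>th)[0]
            if len(u)>3:L[i].append((u.mean()+a,v,len(u)))
    for Z in(8,):
        F=[]
        for l in L:
            P=np.array([plane(g,(u,v),Z,True)[:2] for u,v,_ in l]);c=P.mean(0);dv=np.linalg.svd(P-c)[2][0];dv*=np.sign(dv[1])
            F.append((c,dv));res=np.abs((P-c)@[-dv[1],dv[0]]).max();print(k,Z,c.round(1),np.degrees(np.arctan2(dv[1],dv[0])).round(2),res.round(2),np.mean([q[2] for q in l]))
        d=F[0][1]+F[1][1];d/=np.linalg.norm(d);n=np.array([-d[1],d[0]])
        print("sep",(F[0][0]-F[1][0])@n,"yaw",np.degrees(np.arctan2(d[1],d[0])),"offset n",[(f[0]@n).round(2) for f in F],"n",n.round(4))
# two-view height of kinks, flare ends, wall corners
for nm,a,b in(("kinkL",(279,100),(290,80)),("kinkR",(352,101),(347,81)),("endL",(258,138),(272,109)),("endR",(373,142),(363,111)),("cornerL",(177,24),(207,19)),("cornerR",(462,34),(435,27))):
    print(nm,tri(ray(D[0],a,True),ray(D[1],b,True)),plane(D[0],a,8,True).round(1))
```

```text
0 8 [481.9   6.8] 70.76 0.3 10.064516129032258
0 8 [525.8  -7.2] 70.57 0.18 10.35483870967742
sep 46.09979436779895 yaw 70.66556957661285 offset n [np.float64(-452.45), np.float64(-498.55)] n [-0.9436  0.3311]
1 8 [481.2   5.4] 70.38 0.34 7.869565217391305
1 8 [525.4  -8.5] 70.29 0.36 8.043478260869565
sep 46.22364057589368 yaw 70.3365555035275 offset n [np.float64(-451.36), np.float64(-497.58)] n [-0.9417  0.3365]
kinkL (array([476.43622555, -16.04240965,   2.15968919]), np.float64(0.3942581588136164)) [476.6 -16.3   8. ]
kinkR (array([517.03602743, -28.88295954,  -5.36576457]), np.float64(0.025681644592242082)) [515.7 -29.3   8. ]
endL (array([457.78228027, -33.15949533,   4.89133642]), np.float64(0.0521527301871444)) [458.4 -33.2   8. ]
endR (array([519.27049562, -54.4876862 ,  17.38324152]), np.float64(0.018311274085360877)) [520.4 -55.3   8. ]
cornerL (array([431.86574594,  53.10630786,   2.56772297]), np.float64(0.14429808361928)) [433.4  51.    8. ]
cornerR (array([593.50533243,  -5.13142176,   4.58310555]), np.float64(0.03246133825168104)) [591.9  -5.7   8. ]
```

The rail spacing comes out at 46.1 mm (46 expected), the lane yaw is 70.5° and the organizer origin is about (512.4, 24.1). Kinks and wall corners agree. Now the tall bottle: set it down in the flared mouth, then push it in with closed fingers.

```bash
cat >> h.py <<'E'
setlane([512.4,24.1],np.radians(70.5))
TH=.5;PT=1.05
B=dict(tall=(433.5,-217,52),mid=(458.6,-362.8,38),short=(594.3,-236.7,32))
def back(P,d,th): # step back along the tool axis
    return [P[0]-d*np.sin(th)*np.cos(YAW),P[1]-d*np.sin(th)*np.sin(YAW),P[2]+d*np.cos(th)]
def say(r,m):
    s=r.sense();c,q=np.cos(YAW),np.sin(YAW);e=s["eef_pos"];dx,dy=e[0]-O[0],e[1]-O[1]
    print(m,"t%.1f"%s["clock"],"lane",np.round([c*dx+q*dy,-q*dx+c*dy,e[2]],1),"F",s["ft_force"].round(1),"grip",round(float(s["grip_width"]),1),round(float(s["grip_force"]),1))
def pick(r,n):
    T=tcp(B[n],TH);r.movep(back(T,85,TH),ori(TH));r.servo_line(T,feed=120);say(r,"at "+n)
    r.close_gripper(15);say(r,"closed")
def place(r,n,x=-64):
    z=B[n][2];T=tcp(B[n],TH);r.servo_line([T[0],T[1],T[2]+50],feed=120)
    r.movep(tcp(W(x,0,z+40),TH),ori(TH));r.servo_line(tcp(W(x,0,z+8),TH),feed=120);say(r,"above")
    r.dwell(.2);hit=r.servo_line(tcp(W(x,0,z-2),TH),feed=25,contact_N=3);say(r,f"down {hit}")
    r.ungrasp();r.servo_line(back(r.sense()["eef_pos"],85,TH),feed=150)
def topush(r):
    r.close_gripper(5);r.movep(W(-140,0,60),ori(PT));r.servo_line(W(-130,0,26),feed=100);say(r,"push start")
def shot(r,n):
    g=r.get_image("wrist");cv2.imwrite(f"pics/{n}.png",g["img"][:,:,::-1]);return g
E
python3 - <<'E'
from h import *
from plant import r
pick(r,"tall")
s=r.sense()
if 33<s["grip_width"]<39:
    place(r,"tall");shot(r,"p1");say(r,"placed")
E
```

```text
at tall t4.5 lane [-251.2   -6.5   48.1] F [ 0.2 -0.1 -0.4] grip 88.6 0.0
closed t5.3 lane [-251.2   -6.    47.6] F [-0.   0.1  0.1] grip 35.1 15.0
above t7.1 lane [-62.5  -0.4  55.6] F [-0.3 -1.2 -1.9] grip 35.5 15.0
down True t7.7 lane [-61.6   0.1  47.2] F [ 0.2 -1.2  1.8] grip 35.4 15.0
placed t9.3 lane [-101.9    0.7  121.1] F [ 0.2  0.4 -1. ] grip 88.2 0.0
```

View pics/p1.png

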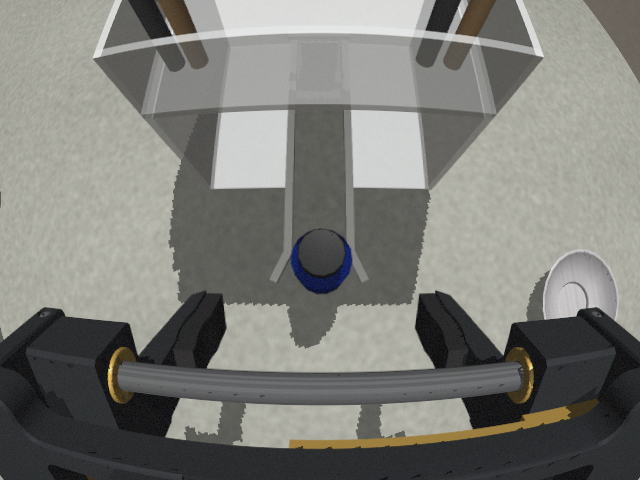

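The tall bottle stands upright and centred in the mouth, at (321,260) between rails at columns of about 290 and 352. Next I push it in, then fetch the middle one.

Run:
```python
from h import *
from plant import r
topush(r)
print(r.servo_line(W(-34.6,0,26),feed=50,contact_N=8));say(r,"pushed")
r.servo_line(W(-120,0,40),feed=150);g=shot(r,"p2");say(r,"back")
r.servo_line(W(-120,0,110),feed=150);r.ungrasp()
```

```text
push start t11.7 lane [-129.4   -0.    26.5] F [-0.8 -0.1  0.6] grip 0.6 0.0
False
pushed t13.7 lane [-34.7  -0.   26. ] F [-0.3 -0.5 -0.3] grip 1.0 0.2
back t14.5 lane [-119.2    0.4   40. ] F [-0.9  0.3 -0.6] grip 0.6 0.0
```

View pics/p2.png

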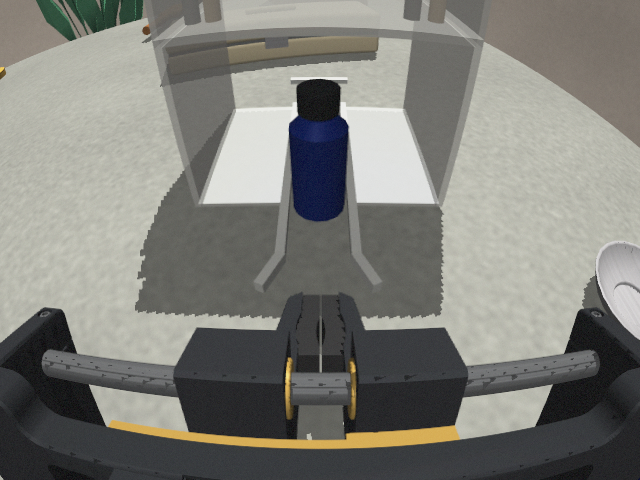

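The tall bottle is upright between the rails at about x = 0, standing at (319,150) in the picture. The middle one is next.

Run:
```python
from h import *
from plant import r
pick(r,"mid")
s=r.sense()
if 33<s["grip_width"]<39:
    place(r,"mid");topush(r)
    print(r.servo_line(W(-34.6,0,26),feed=50,contact_N=8));say(r,"pushed")
    r.servo_line(W(-120,0,40),feed=150);g=shot(r,"p3");say(r,"back")
    r.servo_line(W(-120,0,110),feed=150);r.ungrasp();say(r,"end")
```

```text
at mid t18.5 lane [-380.6  -78.7   34.1] F [ 0.1  0.8 -0.2] grip 87.8 0.0
closed t19.3 lane [-380.3  -78.5   33.6] F [ 0.9 -0.8 -0.4] grip 35.1 15.0
above t21.5 lane [-62.1  -0.4  41.5] F [-0.3  0.4 -0.2] grip 35.4 15.0
down True t22.1 lane [-61.6  -0.1  33.2] F [ 0.1 -0.3  1.6] grip 35.6 15.0
push start t26.1 lane [-129.4   -0.    26.5] F [0.1 0.1 0.1] grip 0.2 0.0
False
pushed t28.1 lane [-34.7  -0.1  26. ] F [-1.5 -1.   0.2] grip 0.7 0.8
back t28.9 lane [-119.1    0.3   40. ] F [0.1 0.5 0.2] grip 0.8 0.0
end t30.8 lane [-120.   -0.  110.] F [-0.3  0.5  0.5] grip 88.0 0.0
```

View pics/p3.png

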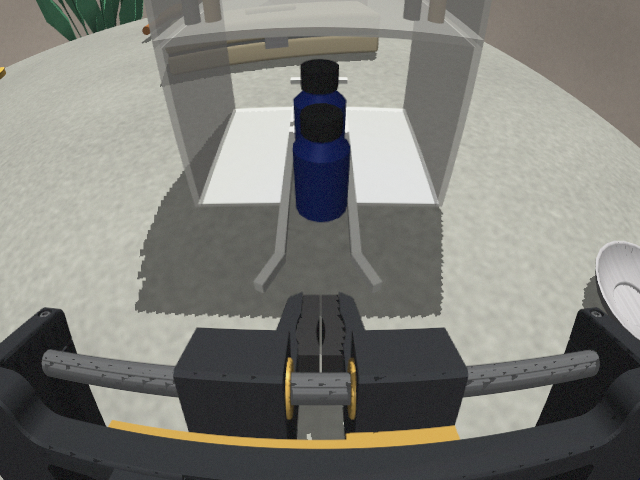

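Both bottles stand upright in file, with the middle one's base at (321,215). Now the short bottle, then the final push under force control.

Run:
```python
from h import *
from plant import r
pick(r,"short")
s=r.sense()
if 33<s["grip_width"]<39:
    place(r,"short");topush(r)
    print(r.servo_line(W(-24,0,26),feed=50,contact_N=8));say(r,"pushed")
    r.dwell(.3);h=r.servo_line(W(5,0,26),feed=10,contact_N=6);say(r,f"pressed {h}")
    for _ in range(3): r.dwell(.1);say(r,"hold")
```

```text
at short t32.5 lane [-216.4 -164.5   28.2] F [-0.1  0.3 -0.6] grip 88.6 0.0
closed t33.4 lane [-216.1 -164.3   27.6] F [ 0.2 -0.5  0.9] grip 35.2 15.0
above t35.3 lane [-62.1  -0.6  35.4] F [-0.   0.3 -0.9] grip 35.1 15.0
down True t35.9 lane [-61.6  -0.1  27.1] F [ 1.4 -0.2  0.7] grip 35.2 15.0
push start t39.8 lane [-129.4    0.    26.4] F [ 0.3  0.6 -0.1] grip 0.4 0.0
False
pushed t42.0 lane [-24.1  -0.   26. ] F [ 0.  -0.9 -0.3] grip 0.7 0.7
pressed True t43.8 lane [-11.2  -0.3  25.8] F [-3.4 -6.2  2.4] grip 0.2 3.1
hold t43.9 lane [-11.2  -0.3  25.8] F [-2.6 -4.9  2.7] grip 0.5 2.7
hold t44.0 lane [-11.2  -0.3  25.8] F [-1.9 -3.8  2.2] grip 0.5 2.7
hold t44.1 lane [-11.2  -0.3  25.8] F [-1.9 -5.2  2.3] grip 0.2 2.6
```

The row pressed up with about 5 N, which puts the backstop at x ≈ 113 mm, inside the stated range. I'll press slightly more (well under 15 N), back off and look.

Run:
```python
from h import *
from plant import r
h=r.servo_line(W(-8.2,-.3,26),feed=5,contact_N=3);say(r,f"press {h}");r.dwell(.3);say(r,"hold")
r.servo_line(W(-40,0,26),feed=40);r.servo_line(W(-120,0,40),feed=150);r.dwell(.2);g=shot(r,"p4");say(r,"back")
```

```text
press True t44.4 lane [-11.2  -0.4  25.7] F [-2.8 -4.8  3.6] grip 0.2 2.6
hold t44.7 lane [-11.3  -0.4  25.6] F [-2.6 -4.3  2.5] grip 0.6 2.3
back t46.5 lane [-119.3    0.2   39.9] F [ 0.8 -0.3 -0.2] grip 0.4 0.0
```

View pics/p4.png

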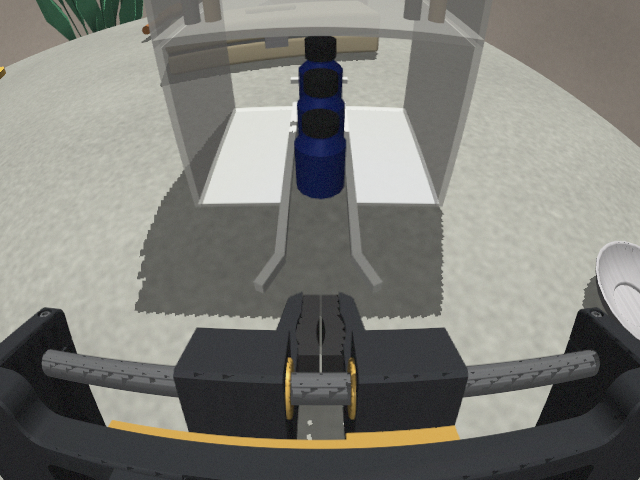

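The three bottles stand upright in file behind the tier edge, with the short one's base at (320,195), and the organizer corners haven't moved in the image. The second press stopped early on noise, so I'll do one slightly firmer press (about 9 N) to confirm the row is against the backstop.

Run:
```python
from h import *
from plant import r
r.servo_line(W(-30,0,26),feed=120);r.servo_line(W(-14,0,26),feed=40,contact_N=6);r.dwell(.3)
h=r.servo_line(W(-2,0,26),feed=8,contact_N=9);say(r,f"press {h}")
for _ in range(3): r.dwell(.15);say(r,"hold")
r.servo_line(W(-40,0,26),feed=40);r.servo_line(W(-120,0,40),feed=150);r.dwell(.2);g=shot(r,"p5");say(r,"back")
a=cv2.imread("pics/p4.png");b=cv2.imread("pics/p5.png");print("diff px",[(cv2.absdiff(a,b)[y0:y1,x0:x1].max(2)>40).sum() for y0,y1,x0,x1 in((30,200,290,350),(100,300,130,290))])
```

```text
press True t48.9 lane [-11.2  -0.4  25.8] F [-1.5 -4.9  2.6] grip 0.8 2.9
hold t49.1 lane [-11.2  -0.4  25.8] F [-2.5 -5.2  3. ] grip 0.5 2.6
hold t49.2 lane [-11.3  -0.4  25.8] F [-2.9 -4.5  3. ] grip 0.6 2.5
hold t49.4 lane [-11.2  -0.3  25.8] F [-2.3 -4.5  3.1] grip 0.4 2.5
back t51.2 lane [-119.3    0.2   39.9] F [ 0.6 -1.   0.1] grip 0.5 0.0
diff px [np.int64(20), np.int64(10)]
```

The stop is at the same place (TCP x = −11.2 mm) with a steady hold of about 5 N, and nothing shifted between the two pictures. I'm handing it in.

```bash
python3 -c "
from plant import r
print(r.job_done())"
```

```text
the job is handed in; nothing more can be done
None
```

I handed the job in at about 51 s: in the last pictures the three cobalt bottles stand upright in single file (tall, middle, short), pressed at about 5 N against the backstop, and the organizer shows no visible shift; no verdict was returned.

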